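# Slide the pasta box shut and turn its catch

## Robot

A 6-joint arm with a two-finger parallel gripper is mounted at the origin on the work surface. World frame = base frame: x ahead of the robot, y to its left, z up, the work surface at z = 0. Lengths are in m, angles in rad, forces in N, time in s.
With the tool pointing down it reaches from about 0.35 to 0.975 m from the base axis. Payload 4.9 kg.
Tool frame: the origin (TCP) lies midway between the tips of the shut fingers; the grasp point (between the pads) lies 19 mm behind it; z points along the fingers, y is the line along which they close (so a half turn about z gives the same grasp; the last joint's range is limited). The gripper opens to 85 mm and grips with 20 to 120 N. Pads are 22 mm wide; open, the fingers measure 114 mm over their backs; the gripper's body (76 mm by 85 mm) begins 54 mm behind the grasp point. The pads swing forward as they close: fully open they stand 13 mm farther back than shut.
Start: joints at [-0.119, 0.053, 1.613, -0, 1.476, -0.119], TCP at [0.625, 0, 0.231] pointing down, gripper open.
Joint ranges: [-3.01, 3.01], [-1.01, 2.22], [0.06, 2.58], [-1.02, 4.17], [0.09, 2.62], [-3.14, 3.14]. Speed limits (rad/s): [2.57, 2.57, 3.14, 3.14, 3.14, 3.14].

## Interface

Orientations are given as a unit quaternion [w, x, y, z].
In Python, from plant import state, grab_frame, camera_info, job_done, spot_in, masks_of, pinpoint gives the robot as it stands.
- The arm moves only by the shell command python3 -m handwheel 'ROWS' [OPENING]. ROWS is JSON, a list that holds one entry, the list of rows, each a list of 6 numbers: the shift along the world's x, y, z in m, then the turn, a rotation vector about the world's x, y, z in degrees. In form: [[[tx, ty, tz, ax, ay, az], ...]]. A call has 1 to 20 rows; each row shifts and turns the commanded pose from where the row before left it; what a row does not reach is not made up. A row lasts 1/12 s, in which the tool goes at most 41.7 mm and 7.16 degrees, less where a joint would pass 70% of its speed; a pose out of reach is approached as far as the arm can. A call is refused whole if a number of a shift passes 0.0417 or a number of a turn 7.16, either way. A call with a gripper value outside its range is refused whole. OPENING is the opening, from 0 (shut) to 1 (fully open), set as the call begins (- or left out, the last holds). The fingers move at their own pace and stop on an object; the grip force is fixed at half the most. Time passes only in rows, so rows that do not move let the fingers close. It gives the time, the measured TCP pose, the force, the opening and the grip force at its end, in the units of the state.
- state(): the state, without advancing time (a new reading comes with each control period).
- grab_frame(name): name is "scene" or "side" or "wrist"; returns (picture, depth): 420x560x3 uint8, blue, green, red; 420x560 float32, m along the optical axis (not along the pixel's ray), 0 where there is no reading.
- camera_info(name): a dict with "fx", "fy", "cx", "cy" (pixels), "T" (4x4, takes a point from camera to world coordinates). Camera axes: x right, y up, looking along -z (the intrinsics and any distortion apply to the point x, -y, -z); pixel columns grow to the right and rows downward; lengths in m; the calibration is good to about 2 mm. A picture is of the moment at which its call begins: read the wrist's pose just before it. camera_info takes no time and is no camera call; for the wrist camera it gives the pose at the moment of the call.
- job_done(): hands the job in; it is judged then, once.
Trained networks look in the newest picture that a camera, given by its name, has taken for a name from the list of things; names that differ only in an ending like _2 or _b are one class to them, and where a whole thing is asked for, a point or a joint stands for the part that bears it (a point fixed in the world has none). Each returns a list of dicts, best first, with "conf" (0 to 1); they miss things now and then, are a little off and sometimes report something else, mostly with a low value. They report only what shows in the picture. A call takes as long as a camera call.
- spot_in(camera, thing): "box" ([left, top, width, height] in pixels, round what is visible of it).
- masks_of(camera, thing): "region" (420x560 bool, what is visible of it) and "box" ([left, top, width, height] in pixels, round what is visible of it).
- pinpoint(camera, thing): "position" ([column, row] in pixels: a listed point, or the origin of a listed thing).
The state is a dict: "time": time; "joint_pos": joint angles; "joint_vel": joint speeds; "joint_efforts": joint torques, N m; "tool_pos": TCP position; "tool_rot": TCP orientation; "contact_force": force on the tool from outside, world axes, zero at the start; "ft_torque": the same for the moment, N m; "gripper_width": opening from 0.0 (shut) to 1.0 (fully open); "grasp_force": force on a finger pad.
Only numpy, scipy, OpenCV 4.12 (cv2) and the standard library are available. Lean on these libraries where they do the work, as an engineer would, in place of code of your own. Each camera call takes 0.05 s, during which the arm holds its last target. There are 200 camera calls.

## Task

Push the yellow lid of the pasta box with the fingertips until it is fully shut, then push its catch round by the black post until it lies square across in front of the shut lid. The little white pot rides along on the lid: do not touch it, and keep it standing upright there. Leave the red-lidded box open as it is, and everything else on the counter where it stands.

Things in the scene. Friction and masses are not known exactly. Their poses are not given: they have to be found in the camera images.
- yellow_box: stainless countertop pasta box, fixed to the counter, 260 mm (its x) by 180 mm (its y). Origin: centre of its underside, on the counter; x points to its rear, z up. Two side rails 22 mm wide, tops 80 mm above the counter, run along x. Between them the front half (x from -130 to 0 mm) is a steel deck 70 mm above the counter; the rear half (x from 0 to 124 mm) is the open well with filled pasta. This is the box to close.
- yellow_lid (a joint): the yellow lid, a solid slab 28 mm thick, 124 mm long, 132 mm wide, sliding between the rails of yellow_box 2 mm above the deck (72 to 100 mm above the counter). Value in m: 0 = fully shut over the well (end stop), growing as it slides towards the front (-x of the box), 0.12 = fully open. Stays where it is left; about 2 to 3 N moves it.
- yellow_lid_face (a point): centre of the yellow lid's upright front face (132 mm wide, 28 mm high, it looks to -x of the box), 86 mm above the counter; this is where to push it shut. It lies on the box's centre line at x = minus the lid's joint value; its axes are those of the box.
- yellow_lid_top (a point): centre of the yellow lid's top face, 100 mm above the counter; axes as the box.
- yellow_catch (a joint): turn-catch of yellow_box, a flat dark bar 14 mm wide with an upright black post, pivoting about a vertical pin on the box's left (+y) rail. Value in rad: 0 = bar lies across the box just in front of the shut lid (end stop); 1.57 = bar lies along the rail, pointing to the front (-x); up to 2.2 it stands outwards. Seen from above it turns anticlockwise as the value falls to 0. Stays where it is left; about 1 N at the post moves it.
- yellow_catch_pivot (a point): pivot of the yellow catch, at (-12, 79, 81) mm in the frame of yellow_box (81 mm above the counter, level with the bar's underside).
- yellow_catch_post (a point): on the axis of the yellow catch's black post, 65 mm from the pivot; the post is 14 mm across and stands from 81 to 119 mm above the counter (bar top at 89 mm); this point is 105 mm above the counter. With a = catch value it lies at pivot + 65 mm * (-sin a, -cos a) in the box's x, y.
- red_box: stainless countertop pasta box, fixed to the counter, 260 mm (its x) by 180 mm (its y). Origin: centre of its underside, on the counter; x points to its rear, z up. Two side rails 22 mm wide, tops 80 mm above the counter, run along x. Between them the front half (x from -130 to 0 mm) is a steel deck 70 mm above the counter; the rear half (x from 0 to 124 mm) is the open well with filled pasta. Same box with a red lid, to be left open as it is.
- red_lid (a joint): the red lid, a solid slab 28 mm thick, 124 mm long, 132 mm wide, sliding between the rails of red_box 2 mm above the deck (72 to 100 mm above the counter). Value in m: 0 = fully shut over the well (end stop), growing as it slides towards the front (-x of the box), 0.12 = fully open. Stays where it is left; about 2 to 3 N moves it.
- red_lid_face (a point): centre of the red lid's upright front face (132 mm wide, 28 mm high, it looks to -x of the box), 86 mm above the counter; this is where to push it shut. It lies on the box's centre line at x = minus the lid's joint value; its axes are those of the box.
- red_lid_top (a point): centre of the red lid's top face, 100 mm above the counter; axes as the box.
- red_catch (a joint): turn-catch of red_box, a flat dark bar 14 mm wide with an upright black post, pivoting about a vertical pin on the box's left (+y) rail. Value in rad: 0 = bar lies across the box just in front of the shut lid (end stop); 1.57 = bar lies along the rail, pointing to the front (-x); up to 2.2 it stands outwards. Seen from above it turns anticlockwise as the value falls to 0. Stays where it is left; about 1 N at the post moves it.
- red_catch_pivot (a point): pivot of the red catch, at (-12, 79, 81) mm in the frame of red_box (81 mm above the counter, level with the bar's underside).
- red_catch_post (a point): on the axis of the red catch's black post, 65 mm from the pivot; the post is 14 mm across and stands from 81 to 119 mm above the counter (bar top at 89 mm); this point is 105 mm above the counter. With a = catch value it lies at pivot + 65 mm * (-sin a, -cos a) in the box's x, y.
- yellow_pot_mid (a point): centre of the small white ceramic pot (50 mm across the rim, 30 mm high, 90 g) standing loose on the yellow lid, its centre about 15 mm above the lid's top and at least 45 mm behind the lid's front face; it rides along by friction when the lid slides gently.
- red_pot_mid (a point): centre of the small white ceramic pot (50 mm across the rim, 30 mm high, 90 g) standing loose on the red lid, its centre about 15 mm above the lid's top and at least 45 mm behind the lid's front face; it rides along by friction when the lid slides gently.
- squeeze_bottle: clear squeeze bottle, 60 mm across, 170 mm high, loose, standing behind the boxes; origin at the centre of its underside.
- oil_bottle: green oil bottle, 64 mm across, 200 mm high, loose, behind the boxes; origin at the centre of its underside.
- mug: black mug, 80 mm across, 90 mm high, loose, at the right; origin at the centre of its underside.
- shaker: glass shaker, 40 mm across, 80 mm high, loose, standing between the rear ends of the two boxes; origin at the centre of its underside.
- sponge: green sponge block 100 x 65 x 30 mm, loose, at the left; origin at the centre of its underside.
- brush: pastry brush with wooden handle, about 200 mm long and under 25 mm high, lying loose between the front ends of the boxes; origin under its middle.

How it is judged:
On the way, in this order (a step that is already met when the one before it is completed fails the run):
1. the yellow lid is fully shut (within 5 mm) (value of joint yellow_lid below 0.005 m), for 0.2 s.
2. then the yellow box's catch is turned across in front of the shut lid (value of joint yellow_catch below 0.12 rad and value of joint yellow_lid below 0.005 m), for 0.2 s.
At the end, for the whole second after the job is handed in: yellow lid within 5 mm of shut, its catch within 0.12 rad of square across, the pot upright (within 0.15 rad) on the yellow lid with its centre within 60 mm of the lid's centre, and the red lid and red catch within 10 mm of where they were (all of step 2 and angle between yellow_pot_mid's own z axis and vertical below 0.15 rad and horizontal distance between yellow_pot_mid and yellow_lid_top below 0.06 m and z of yellow_pot_mid in the frame of yellow_lid_top between 0.01 and 0.02 m and distance of each of red_lid_face, red_catch_post from where it was at the start of the episode below 0.01 m); the robot touches nothing.
It fails at once if the robot touches a pot (contact force between any of the arm, the fingers and yellow_pot above 0.5 N or contact force between any of the arm, the fingers and red_pot above 0.5 N).
It fails at once if a pot tips, is lifted or falls off its lid (angle between any of yellow_pot_mid, red_pot_mid's own z axis and vertical above 0.35 rad or height (world z) of any of yellow_pot_mid, red_pot_mid above 0.13 m or height (world z) of any of yellow_pot_mid, red_pot_mid below 0.1 m).
It fails at once if the red-lidded box's lid or catch is moved by more than 10 mm (distance of any of red_lid_face, red_catch_post from where it was at the start of the episode above 0.01 m).
It fails at once if another thing on the counter is moved by more than 20 mm (distance of any of squeeze_bottle, oil_bottle, mug, shaker, sponge, brush from where it was at the start of the episode above 0.02 m).
It also fails if it takes over 51 s, if anything falls off the work surface, if the arm or the gripper's body presses on something with over 40 N, if the wrist force passes 120 N, or if a joint passes its speed limit or range.

## Working session

There is one attempt and no reset: what is moved stays moved. The work goes in short steps, Python scripts to look and compute and a shell command to move; the robot and the scene stay as the last step left them, time stands still between calls to the robot, and variables do not carry over. Pictures are saved under pics/ and viewed, at most 10 in all, crops included, and the job is handed in when it is done.

```bash
mkdir -p pics
cat > h.py <<'E'
import numpy as np, cv2
from plant import *
def ray(cam,px):
    c=camera_info(cam);T=np.array(c["T"])
    d=np.array([(px[0]-c["cx"])/c["fx"],-(px[1]-c["cy"])/c["fy"],-1.])
    return T[:3,3],T[:3,:3]@d
def onz(cam,px,z):
    o,d=ray(cam,px); return o+d*(z-o[2])/d[2]
E
python3 - <<'E'
from h import *
print(camera_info("scene"))
Z=dict(yellow_box=0,red_box=0,yellow_lid_face=.086,yellow_lid_top=.1,yellow_catch_pivot=.081,yellow_catch_post=.105,red_lid_face=.086,red_catch_post=.105,red_catch_pivot=.081,yellow_pot_mid=.115,red_pot_mid=.115,shaker=0,brush=0,red_lid_top=.1)
for cam in("scene","side"):
    p,d=grab_frame(cam);cv2.imwrite(f"pics/{cam}0.png",p)
    for k,z in Z.items():
        for r in pinpoint(cam,k)[:2]:
            print(cam,k,round(r["conf"],2),np.round(r["position"]),np.round(onz(cam,r["position"],z),3))
E
```

```text
{'fx': 436.55861617884847, 'fy': 436.55861617884847, 'cx': 271.84505720821863, 'cy': 212.32113304429376, 'T': array([[ 7.36189716e-01, -5.47491897e-01,  3.97840829e-01,
         1.07886053e+00],
       [ 6.76775188e-01,  5.95744758e-01, -4.32508415e-01,
        -5.14687027e-01],
       [-2.16735680e-04,  5.87657049e-01,  8.09110095e-01,
         1.08591824e+00],
       [ 0.00000000e+00,  0.00000000e+00,  0.00000000e+00,
         1.00000000e+00]])}
scene yellow_box 0.59 [211. 265.] [ 0.542 -0.187  0.   ]
scene red_box 0.57 [312. 190.] [0.58  0.219 0.   ]
scene yellow_lid_face 0.67 [186. 234.] [ 0.464 -0.194  0.086]
scene yellow_lid_top 0.57 [202. 243.] [ 0.526 -0.188  0.1  ]
scene yellow_lid_top 0.54 [221. 226.] [ 0.523 -0.114  0.1  ]
scene yellow_catch_pivot 0.87 [223. 226.] [ 0.516 -0.105  0.081]
scene yellow_catch_pivot 0.65 [338. 258.] [0.814 0.031 0.081]
scene yellow_catch_post 0.43 [206. 210.] [ 0.458 -0.109  0.105]
scene red_lid_face 0.72 [292. 155.] [0.482 0.226 0.086]
scene red_lid_face 0.33 [314. 158.] [0.541 0.264 0.086]
scene red_catch_post 0.71 [359. 136.] [0.6   0.418 0.
[... 1049 characters left out ...]
69 [345. 201.] [ 0.441 -0.08   0.105]
side yellow_catch_post 0.4 [323. 198.] [ 0.498 -0.067  0.105]
side red_lid_face 0.72 [271. 263.] [0.489 0.23  0.086]
side red_catch_post 0.71 [231. 277.] [0.523 0.33  0.105]
side red_catch_pivot 0.77 [220. 272.] [0.57  0.305 0.081]
side red_catch_pivot 0.71 [210. 225.] [0.7   0.165 0.081]
side yellow_pot_mid 0.65 [333. 172.] [ 0.531 -0.214  0.115]
side red_pot_mid 0.26 [344. 254.] [0.352 0.161 0.115]
side shaker 0.56 [254. 225.] [ 0.678 -0.002  0.   ]
side brush 0.79 [343. 254.] [0.404 0.006 0.   ]
side brush 0.48 [347. 170.] [ 0.584 -0.499  0.   ]
side red_lid_top 0.77 [251. 249.] [0.543 0.223 0.1  ]
side red_lid_top 0.33 [257. 225.] [0.584 0.133 0.1  ]
```

View pics/scene0.png

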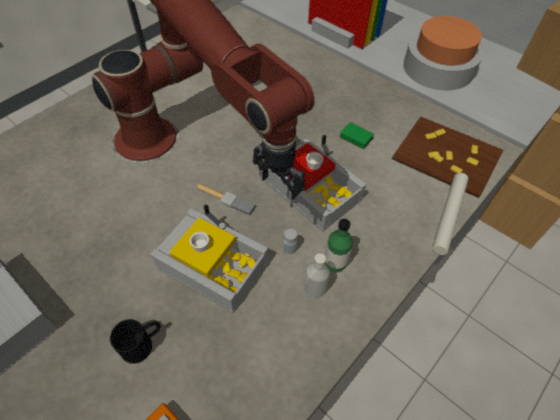

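View pics/side0.png

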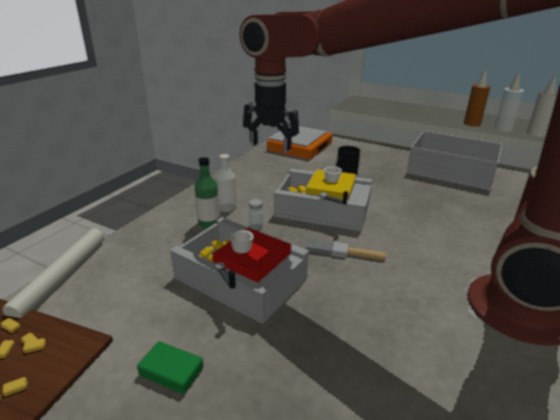

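The scene view shows the yellow lid around (205,245) with the pot at (201,241) and the catch post at (208,213). The brush is at (230,200), between the boxes. I'll fit the lid and rails from depth.

```bash
cat >> h.py <<'E'
def cloud(cam):
    p,d=grab_frame(cam);c=camera_info(cam);T=np.array(c["T"])
    v,u=np.mgrid[:420,:560]
    P=np.stack([(u-c["cx"])/c["fx"]*d,-(v-c["cy"])/c["fy"]*d,-d],-1)@T[:3,:3].T+T[:3,3]
    P[d==0]=np.nan
    return p,P
E
python3 - <<'E'
from h import *
for cam in("scene","side"):
    p,P=cloud(cam)
    hsv=cv2.cvtColor(p,cv2.COLOR_BGR2HSV)
    near=(abs(P[...,0]-.56)<.25)&(abs(P[...,1]+.19)<.16)
    y=near&(abs(hsv[...,0].astype(int)-27)<8)&(hsv[...,1]>150)&(P[...,2]>.088)
    q=P[y]; print(cam,"lid z",np.nanmedian(q[:,2]))
    r=cv2.minAreaRect(q[:,:2].astype(np.float32)*1000);print(" lid",r,np.round(cv2.boxPoints(r)).tolist())
    g=near&(hsv[...,1]<60)&(P[...,2]>.07)&(P[...,2]<.088)
    q=P[g];r=cv2.minAreaRect(q[:,:2].astype(np.float32)*1000);print(" box",r,np.round(cv2.boxPoints(r)).tolist(),len(q))
    k=near&(hsv[...,2]<70)&(P[...,2]>.084)&(P[...,0]<.6)&(P[...,1]<-.05)
    q=P[k]; print(" dark",len(q),np.round(np.median(q,0),3) if len(q) else "", np.round(q[q[:,2]>.1].mean(0),3) if len(q) else "")
    for n in("yellow_catch_post","yellow_lid","yellow_pot_mid"):
        for m in masks_of(cam,n)[:2]:
            q=P[m["region"]];q=q[q[:,2]>.1] if 'post' in n or 'pot' in n else q
            print(n,round(m["conf"],2),m["box"],len(q),np.round(np.nanmedian(q,0),3))
E
```

```text
scene lid z 0.10000661772908293
 lid ((527.7091674804688, -186.13943481445312), (123.66936492919922, 138.73159790039062), 11.459728240966797) [[453.0, -130.0], [481.0, -266.0], [602.0, -242.0], [575.0, -106.0]]
 box ((617.5692138671875, -165.11163330078125), (413.4938659667969, 191.1759490966797), 11.84278392791748) [[396.0, -114.0], [435.0, -301.0], [840.0, -216.0], [800.0, -29.0]] 1784
 dark 210 [ 0.572 -0.054  0.5  ] [ 0.56  -0.062  0.452]
yellow_catch_post 0.71 [204.4, 206.8, 21.0, 20.2] 33 [ 0.456 -0.11   0.116]
yellow_catch_post 0.33 [106.2, 316.3, 52.8, 44.8] 0 [nan nan nan]
yellow_lid 0.98 [169.6, 219.0, 67.2, 53.1] 2077 [ 0.541 -0.197  0.1  ]
yellow_lid 0.25 [108.0, 318.0, 52.5, 45.8] 1515 [ 0.57  -0.472  0.047]
yellow_pot_mid 0.5 [189.2, 236.1, 19.5, 17.3] 289 [ 0.523 -0.194  0.119]
side lid z 0.0998339975435677
 lid ((522.4385986328125, -169.59417724609375), (124.81425476074219, 167.4995574951172), 11.253358840942383) [[445.0, -100.0], [478.0, -264.0], [600.0, -240.0], [567.0, -75.0]]
 box ((609.9067993164062, -163.14036560058594), (394.897216796875, 193.49278259277344), 11.405521392822266) [[397.0, -107.0], [435.0, -297.0], [823.0, -219.0], [784.0, -29.0]] 1029
 dark 118 [ 0.461 -0.102  0.089] [ 0.45  -0.102  0.11 ]
yellow_catch_post 0.61 [323.0, 195.2, 25.3, 10.1] 38 [ 0.451 -0.102  0.111]
yellow_catch_post 0.55 [304.6, 239.5, 83.9, 18.9] 0 [nan nan nan]
yellow_lid 0.8 [302.2, 170.0, 48.8, 28.2] 928 [ 0.518 -0.16   0.1  ]
yellow_pot_mid 0.74 [328.5, 168.4, 15.3, 15.2] 182 [ 0.527 -0.182  0.121]
  return np.nanmean(a, axis, out=out, keepdims=keepdims)
```

```bash
python3 -m handwheel '[[[-0.0167,-0.0172,0,0,0,0.96],[-0.0167,-0.0172,0,0,0,0.96],[-0.0167,-0.0172,0,0,0,0.96],[-0.0167,-0.0172,0,0,0,0.96],[-0.0167,-0.0172,0,0,0,0.96],[-0.0167,-0.0172,0,0,0,0.96],[-0.0167,-0.0172,0,0,0,0.96],[-0.0167,-0.0172,0,0,0,0.96],[-0.0167,-0.0172,0,0,0,0.96],[-0.0167,-0.0172,0,0,0,0.96],[-0.0167,-0.0172,0,0,0,0.96],[-0.0167,-0.0172,0,0,0,0.96],[0,0,0,0,0,0],[0,0,0,0,0,0]]]' 0
cat >> h.py <<'E'
O=np.array([.543,-.183]);yaw=np.radians(11.5)
R2=np.array([[np.cos(yaw),-np.sin(yaw)],[np.sin(yaw),np.cos(yaw)]])
def loc(w): return (np.asarray(w)[:2]-O)@R2
def wor(l): return O+R2@np.asarray(l)
def rep():
    s=state();from scipy.spatial.transform import Rotation as R
    q=s["tool_rot"];M=R.from_quat([*q[1:],q[0]]).as_matrix()
    print(round(s["time"],2),"tcp",np.round(s["tool_pos"],4),"loc",np.round(loc(s["tool_pos"]),4),"F",np.round(s["contact_force"],1),"g",s["gripper_width"]);return M
E
python3 - <<'E'
from h import *
print(rep().round(3))
p,P=cloud("wrist");cv2.imwrite("pics/w1.png",p)
for k,z in dict(yellow_lid_face=.086,yellow_lid_top=.1,yellow_catch_pivot=.081,yellow_catch_post=.105,yellow_pot_mid=.115).items():
    for r in pinpoint("wrist",k)[:2]:
        w=onz("wrist",r["position"],z);print(k,round(r["conf"],2),np.round(r["position"]),w.round(3),loc(w).round(4))
p,P=cloud("scene")
for k,z in dict(yellow_lid_face=.086,yellow_catch_pivot=.081,yellow_catch_post=.105).items():
    for r in pinpoint("scene",k)[:1]:
        w=onz("scene",r["position"],z);print(k,round(r["conf"],2),loc(w).round(4))
E
```

```text
time: 3.07
tool_pos: [0.4242, -0.2069, 0.2315]
tool_rot: [0.0, 0.634, 0.774, 0.0]
contact_force: [0.2, 0.0, 0.2]
gripper_width: 0.0
grasp_force: 0.0
3.07 tcp [ 0.4242 -0.2069  0.2315] loc [-0.1211  0.0002] F [0.2 0.  0.2] g 5.563753633566756e-05
[[-0.197  0.98   0.001]
 [ 0.98   0.197 -0.   ]
 [-0.     0.001 -1.   ]]
yellow_lid_face 0.71 [320. 198.] [ 0.467 -0.2    0.086] [-0.0781 -0.0012]
yellow_lid_top 0.94 [383. 204.] [ 0.525 -0.19   0.1  ] [-0.0189 -0.003 ]
yellow_catch_pivot 0.74 [397. 117.] [ 0.52  -0.109  0.081] [-0.0082  0.0773]
yellow_catch_post 0.83 [335.  97.] [ 0.453 -0.105  0.105] [-0.0723  0.0944]
yellow_pot_mid 0.84 [393. 212.] [ 0.53  -0.191  0.115] [-0.0139 -0.0052]
yellow_lid_face 0.95 [-0.0829  0.0006]
yellow_catch_pivot 0.83 [-0.0142  0.0782]
yellow_catch_post 0.63 [-0.0635  0.0896]
```

View pics/w1.png

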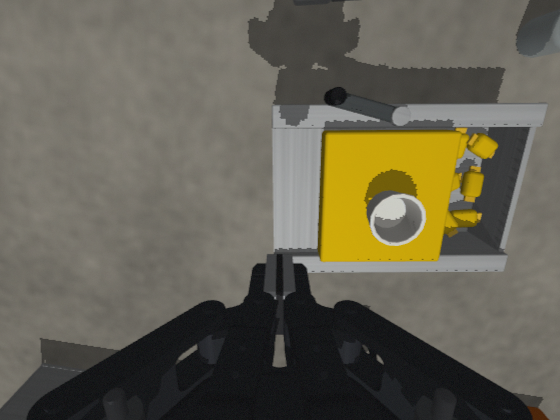

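The wrist view shows the lid at (320–460,130–260), the pot at (398,218) and the post at (336,97). The closing axis lies along the box's x, so I'll turn the tool 90° to keep the knuckles away from the pot, and lower it.

```bash
python3 -m handwheel '[[[0,0,0,0,0,6.92],[0,0,0,0,0,6.92],[0,0,0,0,0,6.92],[0,0,0,0,0,6.92],[0,0,0,0,0,6.92],[0,0,0,0,0,6.92],[0,0,-0.006,0,0,6.92],[0,0,-0.006,0,0,6.92],[0,0,-0.01,0,0,6.92],[0,0,-0.015,0,0,6.92],[0,0,-0.015,0,0,6.92],[0,0,-0.015,0,0,6.92],[0,0,-0.015,0,0,6.92],[0,0,-0.015,0,0,0],[0,0,-0.015,0,0,0],[0,0,0,0,0,0],[0,0,0,0,0,0],[0,0,0,0,0,0]]]' 0
python3 - <<'E'
from h import *
print(rep().round(3),state()["joint_pos"])
for c in("side","scene"):
    p,_=grab_frame(c);q=p[130:260,270:430] if c=="side" else p[150:310,120:320];cv2.imwrite(f"pics/{c}2.png",cv2.resize(q,None,fx=3.7,fy=3.7))
E
```

```text
time: 5.07
tool_pos: [0.4251, -0.2067, 0.1202]
tool_rot: [0.0, -0.1, 0.995, -0.0]
contact_force: [0.1, 0.4, 0.2]
gripper_width: 0.001
grasp_force: 0.0
5.07 tcp [ 0.4251 -0.2067  0.1202] loc [-0.1203  0.0003] F [0.1 0.4 0.2] g 0.0009334986748550245
[[-0.98  -0.199  0.001]
 [-0.199  0.98  -0.001]
 [-0.001 -0.001 -1.   ]] [-6.10138356e-01 -2.28048730e-01  2.06656560e+00 -3.58546987e-05
  1.30193049e+00 -2.38142667e+00]
```

View pics/side2.png

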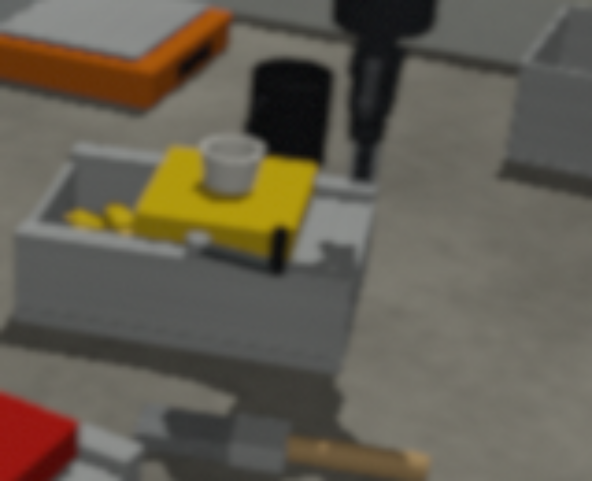

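The side view shows the slim fingers above the deck at (365,170), in front of the lid face and clear of the post at (280,250). I'll lower and creep in.

```bash
python3 -m handwheel '[[[0,0,-0.0095,0,0,0],[0,0,-0.0095,0,0,0],[0,0,-0.0095,0,0,0],[0,0,-0.0095,0,0,0],[0.0039,0.0008,0,0,0,0],[0.0039,0.0008,0,0,0,0],[0.0039,0.0008,0,0,0,0],[0.0039,0.0008,0,0,0,0],[0.0039,0.0008,0,0,0,0],[0.002,0.0004,0,0,0,0],[0.002,0.0004,0,0,0,0],[0.002,0.0004,0,0,0,0],[0.002,0.0004,0,0,0,0],[0.002,0.0004,0,0,0,0],[0.002,0.0004,0,0,0,0],[0.002,0.0004,0,0,0,0]]]' 0; python3 -c "
from h import *
rep()"
```

```text
time: 6.5
tool_pos: [0.4579, -0.1996, 0.0813]
tool_rot: [-0.0, -0.1, 0.995, 0.0]
contact_force: [-2.6, -0.0, 1.1]
gripper_width: -0.002
grasp_force: 1.1
6.5 tcp [ 0.4579 -0.1996  0.0813] loc [-0.0867  0.0007] F [-2.6 -0.   1.1] g -0.0015627897703942315
```

Contact at 2.6 N, and the lid is moving. I'll continue gently.

```bash
python3 -m handwheel '[[[0.0025,0.0005,0,0,0,0],[0.003,0.0006,0,0,0,0],[0.003,0.0006,0,0,0,0],[0.003,0.0006,0,0,0,0],[0.003,0.0006,0,0,0,0],[0.003,0.0006,0,0,0,0],[0.003,0.0006,0,0,0,0],[0.003,0.0006,0,0,0,0],[0.003,0.0006,0,0,0,0],[0.003,0.0006,0,0,0,0],[0.003,0.0006,0,0,0,0],[0.003,0.0006,0,0,0,0],[0.003,0.0006,0,0,0,0],[0.003,0.0006,0,0,0,0],[0.003,0.0006,0,0,0,0],[0.003,0.0006,0,0,0,0],[0.003,0.0006,0,0,0,0],[0.003,0.0006,0,0,0,0],[0.0025,0.0005,0,0,0,0],[0.002,0.0004,0,0,0,0]]]' 0; python3 -c "
from h import *
rep()
grab_frame('scene')
for k,z in dict(yellow_lid_face=.086,yellow_lid_top=.1,yellow_pot_mid=.115).items():
    for r in pinpoint('scene',k)[:1]:
        w=onz('scene',r['position'],z);print(k,round(r['conf'],2),loc(w).round(4))"
```

```text
time: 8.17
tool_pos: [0.5163, -0.1879, 0.0812]
tool_rot: [-0.0, -0.1, 0.995, 0.0]
contact_force: [-2.6, 0.7, -0.9]
gripper_width: -0.001
grasp_force: 1.1
8.17 tcp [ 0.5163 -0.1879  0.0812] loc [-0.0271  0.0006] F [-2.6  0.7 -0.9] g -0.0013095301713917798
yellow_lid_face 0.86 [-0.0167 -0.0031]
yellow_lid_top 0.78 [0.0396 0.0054]
yellow_pot_mid 0.84 [ 0.0546 -0.0176]
```

```bash
python3 -m handwheel '[[[0.002,0.0004,0,0,0,0],[0.002,0.0004,0,0,0,0],[0.002,0.0004,0,0,0,0],[0.002,0.0004,0,0,0,0],[0.002,0.0004,0,0,0,0],[0.001,0.0002,0,0,0,0],[0.001,0.0002,0,0,0,0],[0.001,0.0002,0,0,0,0],[0.001,0.0002,0,0,0,0],[0,0,0,0,0,0]]]' 0; python3 -c "
from h import *
rep()"
```

```text
time: 9.2
tool_pos: [0.5303, -0.1851, 0.0813]
tool_rot: [0.0, -0.1, 0.995, 0.0]
contact_force: [-0.8, -1.6, 0.1]
gripper_width: -0.004
grasp_force: 0.4
9.2 tcp [ 0.5303 -0.1851  0.0813] loc [-0.0128  0.0005] F [-0.8 -1.6  0.1] g -0.004364882553409929
```

```bash
python3 -m handwheel '[[[0.001,0.0002,0,0,0,0],[0.001,0.0002,0,0,0,0],[0.001,0.0002,0,0,0,0]]]' 0; python3 -m handwheel '[[[0.001,0.0002,0,0,0,0],[0.001,0.0002,0,0,0,0]]]' 0;  python3 -c "
from h import *
rep()"
```

```text
time: 9.45
tool_pos: [0.533, -0.1845, 0.0812]
tool_rot: [-0.0, -0.1, 0.995, 0.0]
contact_force: [-2.3, -1.1, 0.9]
gripper_width: 0.0
grasp_force: 1.0
time: 9.62
tool_pos: [0.5342, -0.1842, 0.0812]
tool_rot: [-0.001, -0.1, 0.995, 0.0]
contact_force: [-9.0, -1.4, 4.7]
gripper_width: -0.003
grasp_force: 4.4
9.62 tcp [ 0.5342 -0.1842  0.0812] loc [-0.0089  0.0006] F [-9.  -1.4  4.7] g -0.002577981547086303
```

End stop reached at 9 N. I'll hold briefly, back off, and go round to the outside of the post.

```bash
python3 -m handwheel '[[[0,0,0,0,0,0],[0,0,0,0,0,0],[0,0,0,0,0,0],[-0.003,-0.0006,0,0,0,0],[-0.0098,-0.002,0,0,0,0],[-0.0098,-0.002,0,0,0,0],[-0.0098,-0.002,0,0,0,0],[-0.0098,-0.002,0,0,0,0],[-0.0098,-0.002,0,0,0,0],[0,0,0.0175,0,0,0],[0,0,0.0175,0,0,0],[0,0,0.0175,0,0,0],[0,0,0.0175,0,0,0],[0,0,0,0,0,0]]]' 0; python3 -m handwheel '[[[-0.006,0.0169,0,0,0,0],[-0.006,0.0169,0,0,0,0],[-0.006,0.0169,0,0,0,0],[-0.006,0.0169,0,0,0,0],[-0.006,0.0169,0,0,0,0],[-0.006,0.0169,0,0,0,0],[-0.006,0.0169,0,0,0,0],[-0.006,0.0169,0,0,0,0],[0,0,0,0,0,0],[0,0,0,0,0,0]]]' 0
python3 - <<'E'
from h import *
rep()
for cam in("scene","side"):
  p,P=cloud(cam)
  if cam=="scene": cv2.imwrite("pics/scene3.png",cv2.resize(p[150:310,120:320],None,fx=3.7,fy=3.7))
  for k,z in dict(yellow_lid_face=.086,yellow_lid_top=.1,yellow_pot_mid=.115,yellow_catch_post=.105).items():
    for r in pinpoint(cam,k)[:1]:
        w=onz(cam,r['position'],z);print(cam,k,round(r['conf'],2),loc(w).round(4))
E
```

```text
time: 10.78
tool_pos: [0.4846, -0.1962, 0.1556]
tool_rot: [0.003, -0.1, 0.995, -0.002]
contact_force: [1.1, -0.5, 0.5]
gripper_width: -0.001
grasp_force: 0.0
time: 11.62
tool_pos: [0.4344, -0.0593, 0.1503]
tool_rot: [-0.0, -0.101, 0.995, -0.0]
contact_force: [0.2, -1.0, -1.1]
gripper_width: -0.002
grasp_force: 0.0
11.62 tcp [ 0.4344 -0.0593  0.1503] loc [-0.0818  0.1429] F [ 0.2 -1.  -1.1] g -0.0015194812230278768
scene yellow_lid_face 0.94 [-0.0039  0.0028]
scene yellow_lid_top 0.71 [ 0.0594 -0.0007]
scene yellow_pot_mid 0.62 [ 0.0712 -0.011 ]
scene yellow_catch_post 0.68 [-0.0752  0.0882]
side yellow_lid_face 0.96 [ 0.0079 -0.0221]
side yellow_lid_top 0.63 [0.0667 0.0138]
side yellow_pot_mid 0.47 [ 0.0628 -0.0127]
side yellow_catch_post 0.57 [-0.0782  0.125 ]
```

View pics/scene3.png

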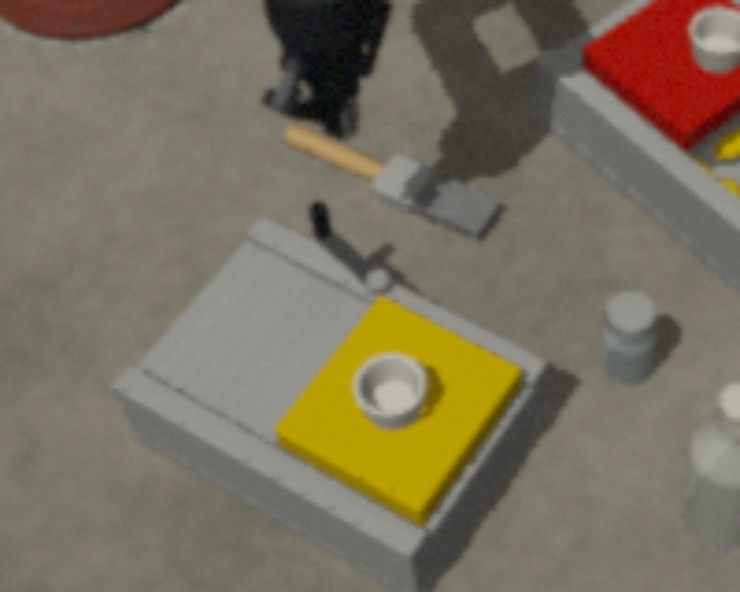

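The scene crop shows the lid shut and flush, the pot upright at (392,390) and the post at (320,218). I'll descend outside the post and begin the arc.

```bash
python3 -m handwheel '[[[0,0,-0.0135,0,0,0],[0,0,-0.0135,0,0,0],[0,0,-0.0135,0,0,0],[0,0,-0.0135,0,0,0],[0,0,0,0,0,0],[0.005,-0.0095,0,0,0,0],[0.005,-0.0095,0,0,0,0],[0.005,-0.0095,0,0,0,0],[0.0005,-0.006,0,0,0,0],[0.0005,-0.006,0,0,0,0],[0.0005,-0.006,0,0,0,0],[0.0003,-0.005,0,0,0,0],[0.0003,-0.005,0,0,0,0],[0.0003,-0.005,0,0,0,0],[0.002,-0.0055,0,0,0,0],[0.002,-0.0055,0,0,0,0],[0.002,-0.0055,0,0,0,0]]]' 0
python3 - <<'E'
from h import *
rep()
p,P=cloud("scene");cv2.imwrite("pics/scene4.png",cv2.resize(p[150:310,120:320],None,fx=3.7,fy=3.7))
for r in pinpoint("scene","yellow_catch_post")[:2]: print(r["conf"],loc(onz("scene",r['position'],.105)))
E
```

```text
time: 13.53
tool_pos: [0.4586, -0.1379, 0.0972]
tool_rot: [-0.0, -0.1, 0.995, 0.0]
contact_force: [0.4, 1.3, -0.2]
gripper_width: 0.0
grasp_force: 0.6
13.53 tcp [ 0.4586 -0.1379  0.0972] loc [-0.0737  0.061 ] F [ 0.4  1.3 -0.2] g 0.000221802595016899
0.57 [-0.06840149  0.0408222 ]
```

View pics/scene4.png

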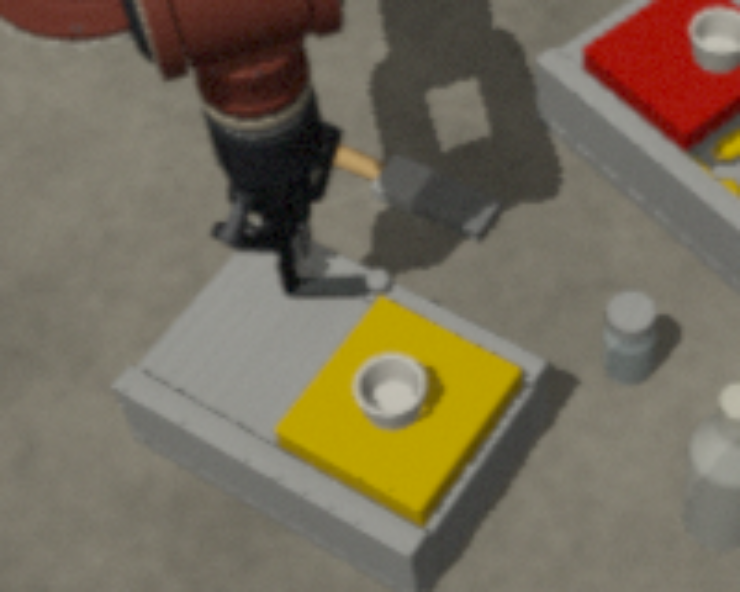

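The bar has turned inward, with the post at about (292,275) ahead of the finger. I'll continue the arc.

```bash
python3 -m handwheel '[[[0.0038,-0.0053,0,0,0,0],[0.0038,-0.0053,0,0,0,0],[0.0038,-0.0053,0,0,0,0],[0.005,-0.0042,0,0,0,0],[0.005,-0.0042,0,0,0,0],[0.0038,-0.0021,0,0,0,0],[0.0038,-0.0021,0,0,0,0],[0.0038,-0.0021,0,0,0,0],[0.0046,-0.0016,0,0,0,0],[0.0046,-0.0016,0,0,0,0],[0.003,-0.0006,0,0,0,0],[0.003,-0.0006,0,0,0,0],[0,0,0,0,0,0]]]' 0
python3 -c "
from h import *
rep()
grab_frame('scene')
for r in pinpoint('scene','yellow_catch_post')[:2]: print(r['conf'],loc(onz('scene',r['position'],.105)))"
```

```text
time: 14.72
tool_pos: [0.5072, -0.1729, 0.0975]
tool_rot: [0.0, -0.1, 0.995, -0.0]
contact_force: [-0.2, -0.1, 0.3]
gripper_width: -0.004
grasp_force: 0.0
14.72 tcp [ 0.5072 -0.1729  0.0975] loc [-0.0331  0.0171] F [-0.2 -0.1  0.3] g -0.0035571315373593413
0.56 [-0.01412737  0.01759489]
```

Creep on until the stop is felt.

```bash
python3 -m handwheel '[[[0.001,0.0002,0,0,0,0],[0.001,0.0002,0,0,0,0],[0.001,0.0002,0,0,0,0]]]' 0; python3 -m handwheel '[[[0.001,0.0002,0,0,0,0],[0.001,0.0002,0,0,0,0]]]' 0; python3 -c "
from h import *
rep()
p,P=cloud('scene');cv2.imwrite('pics/scene5.png',cv2.resize(p[150:310,120:320],None,fx=3.7,fy=3.7))"
```

```text
time: 15.07
tool_pos: [0.5095, -0.1722, 0.0974]
tool_rot: [-0.0, -0.1, 0.995, -0.0]
contact_force: [-1.1, -0.8, 1.3]
gripper_width: -0.0
grasp_force: 0.5
time: 15.23
tool_pos: [0.5115, -0.1717, 0.0974]
tool_rot: [0.0, -0.1, 0.995, -0.0]
contact_force: [0.3, -1.0, 0.7]
gripper_width: 0.002
grasp_force: 0.5
15.23 tcp [ 0.5115 -0.1717  0.0974] loc [-0.0286  0.0174] F [ 0.3 -1.   0.7] g 0.0024678172917791622
```

View pics/scene5.png

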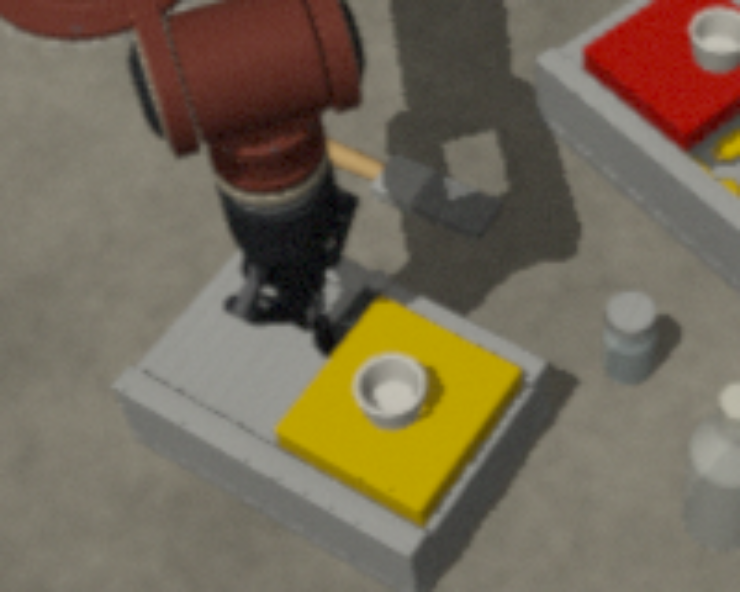

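The bar lies nearly along the lid edge around (350,315), but the stop hasn't been felt yet.

```bash
python3 -m handwheel '[[[0.001,0.0002,0,0,0,0],[0.001,0.0002,0,0,0,0],[0,0,0,0,0,0]]]' 0; python3 -m handwheel '[[[0.001,0.0002,0,0,0,0],[0.001,0.0002,0,0,0,0],[0,0,0,0,0,0]]]' 0; python3 -c "
from h import *
rep()"
```

```text
time: 15.53
tool_pos: [0.5124, -0.1714, 0.0972]
tool_rot: [-0.002, -0.1, 0.995, -0.0]
contact_force: [-6.5, -2.4, 3.3]
gripper_width: -0.001
grasp_force: 3.0
time: 15.78
tool_pos: [0.5127, -0.1714, 0.0971]
tool_rot: [-0.004, -0.1, 0.995, -0.0]
contact_force: [-13.5, -3.0, 6.4]
gripper_width: -0.001
grasp_force: 6.5
15.78 tcp [ 0.5127 -0.1714  0.0971] loc [-0.0274  0.0174] F [-13.5  -3.    6.4] g -0.000737681135308893
```

Stop felt at 13.5 N. I'll back off along -x and raise clear.

```bash
python3 -m handwheel '[[[0,0,0,0,0,0],[-0.003,-0.0006,0,0,0,0],[-0.006,-0.0012,0,0,0,0],[-0.0098,-0.002,0,0,0,0],[-0.0098,-0.002,0,0,0,0],[-0.0098,-0.002,0,0,0,0],[0,0,0.015,0,0,0],[0,0,0.02,0,0,0],[0,0,0.02,0,0,0],[-0.015,-0.003,0.02,0,0,0],[-0.015,-0.003,0.02,0,0,0],[-0.015,-0.003,0.01,0,0,0],[0,0,0,0,0,0],[0,0,0,0,0,0],[0,0,0,0,0,0]]]' 0
python3 - <<'E'
from h import *
rep()
p,P=cloud("scene");cv2.imwrite("pics/scene6.png",cv2.resize(p[130:310,120:360],None,fx=3.3,fy=3.3))
for k,z in dict(yellow_lid_face=.086,yellow_lid_top=.1,yellow_pot_mid=.115,yellow_catch_post=.105).items():
    for r in pinpoint("scene",k)[:1]: print(k,r["conf"],loc(onz("scene",r['position'],z)).round(4))
E
```

```text
time: 17.03
tool_pos: [0.4317, -0.1874, 0.2013]
tool_rot: [-0.0, -0.1, 0.995, 0.0]
contact_force: [0.8, 0.9, -1.0]
gripper_width: 0.001
grasp_force: 0.0
17.03 tcp [ 0.4317 -0.1874  0.2013] loc [-0.1099  0.0179] F [ 0.8  0.9 -1. ] g 0.0014802844101761976
yellow_lid_face 0.73 [-0.0083  0.003 ]
yellow_lid_top 0.68 [0.0549 0.0012]
yellow_pot_mid 0.66 [ 0.0673 -0.0103]
yellow_catch_post 0.68 [-0.01    0.0227]
```

View pics/scene6.png

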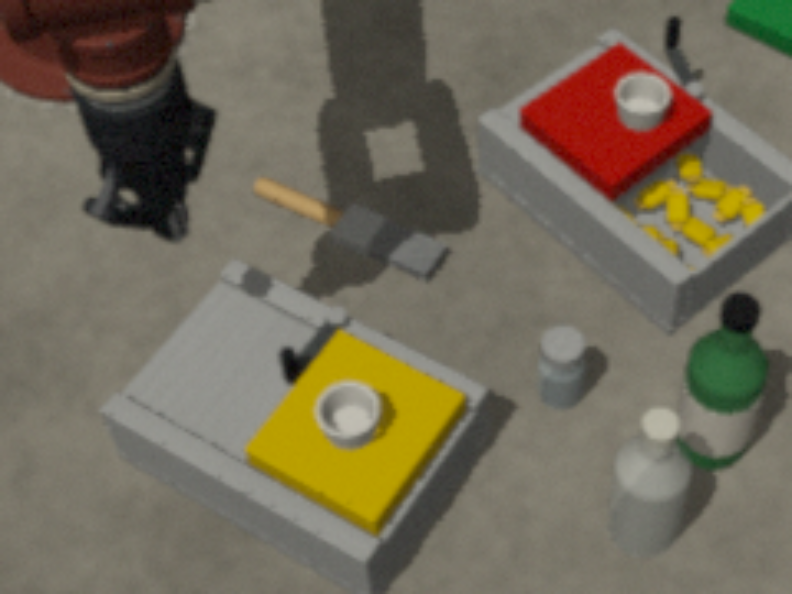

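The picture shows the lid shut, the bar across at (310,350) and the pot upright at (348,412). Before handing in I'll check the lid position from depth.

Run:
```python
from h import *
p,P=cloud("scene");hsv=cv2.cvtColor(p,cv2.COLOR_BGR2HSV)
y=(abs(P[...,0]-.6)<.15)&(abs(P[...,1]+.19)<.13)&(abs(hsv[...,0].astype(int)-27)<8)&(hsv[...,1]>150)&(abs(P[...,2]-.1)<.006)
q=(P[y][:,:2]-O)@R2
print(np.percentile(q,[.5,2,50,98,99.5],axis=0).round(4))
for c in("scene","side"):
    q=cloud(c)[1].reshape(-1,3);l=(q[:,:2]-O)@R2
    m=(q[:,2]>.095)&(q[:,2]<.123)&(abs(l[:,0]+.015)<.02)&(abs(l[:,1]-.014)<.03)&(l[:,0]<-.004)
    print(c,m.sum(),np.median(l[m],0).round(4))
```

```text
[[ 0.004  -0.0683]
 [ 0.006  -0.067 ]
 [ 0.0752 -0.0115]
 [ 0.1249  0.0603]
 [ 0.1261  0.0625]]
scene 34 [-0.0083  0.0079]
side 39 [-0.0108  0.0171]
```

Lid spans local x 2–126 mm, which is shut within measurement error. The post is at its square-across position.

```bash
python3 -c "
from plant import *
print(job_done())"
```

```text
the job is handed in; nothing more can be done
None
```

The job is handed in, with no verdict returned: the last camera check showed the yellow lid shut, its catch square across, the pot upright on the lid and the red box still open.

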